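# Snap the timer relay onto the dust extractor's control rail

## Task

Fit the loose timer relay to the rail of the dust extractor's control plate: tip it towards you, hook its fixed lip under the rail's near edge, rock its far end down until the sprung foot clicks under the far edge, and have it butting against the row of terminals along the rail. Lip and foot are moulded plastic, so work gently by feel and force nothing. Let go of the relay at the end, and leave the other things on the bench where they are.

Things in the scene. Friction and masses are not known exactly. Their poses are not given: they have to be found in the camera images.
- relay: Timer relay: grey rail module, about 0.23 kg, upright on the bench. Origin under the middle of its base, z up. Base 90 (x) by 36 (y), up to z = 45; on it a nose 46 by 36, z 45 to 78, with a dial. Sides flat, y = +-18. Recess for the rail underneath: ceiling z = 9, near wall x = -17.9, far wall x = 18.2, open along y; shoulders beside it reach down to z = 0, out to x = +-45.
- relay_grip (a point): Where to grip the relay: middle of its nose, [0, 0, 64] mm in its frame, 36 mm across (y). Fingers here pass above the terminal row.
- relay_seat (a point): Middle of the relay's recess ceiling, [0, 0, 9] mm in its frame, axes as the relay's. When the relay is home it lies on the rail's centre line and top plane (about 0.5 mm of play).
- lip_tip (a point): Upper inner edge of the relay's fixed lip, [-14.6, 0, 5.2] mm in its frame. The lip is 30 wide (y), juts 3.3 in +x from the near recess wall, its sloping top 2.9 to 3.8 below the ceiling. It goes under the near flange, moving in +x, the relay tipped 0.28 to 0.38 rad (top towards -x, far end up); pressed straight down it does not go on. Keep the load on the rail well under 35 N.
- relay_side (a point): Middle of the relay's +y side, [0, 18, 9] mm in its frame: the side that butts against the terminal row.
- relay_foot (a joint): Sprung black foot at the relay's +x end, sliding along x, in m: 0 = at rest or locked, grows as the rail pushes it out, stop at 4.5 mm. Its nose, 16 wide, tip at x = 15.4, z = 4.2 to 4.6 (tab to x = 52), has slopes below and above. Spring 1.4 N at rest, about 4 N when passing; it clicks with 3 to 8 N down at the far end, when that end is about 2 mm from home.
- control_plate: Control plate, fixed to the bench: grey steel, 150 (x) by 290 (y), top at z = 8, on levelling feet set 0 to 6 mm higher each time. Origin under its middle, x across the rail, away from the robot. It carries a rail along y, a wiring duct behind it (x = 44 to 72, 33 high), a contactor on the rail (y = -124 to -80, up to z = 87) and an end clamp (y = -77 to -69, up to z = 47).
- rail_top (a point): Middle of the rail, on the top plane of its flanges: [-12, 0, 30] mm in the plate's frame, axes as the plate's. The rail is 35 wide (edges at x = +-17.5, rounded with radius 1.25), 260 long along y; its flanges are 2.5 thick and overhang the walls below by 5.5. The plate lies 22 below this point.
- terminal_row: Four feed-through terminals and an end clamp, fixed on the rail; 50 (x) by 39 (y), 28 high above the flanges. Origin on the rail's centre line, at flange height, on the face towards the relay; the row extends in +y from there, axes as the plate's. It stands elsewhere along the rail each time.
- screwdriver_red: Bystander: screwdriver with red handle, 159 mm long, lying on the bench.
- pliers_black: Bystander: side cutters with black grips, 187 mm long, lying on the bench.
- dust_brush: Bystander: flat brush with wooden handle, 197 mm long, lying on the bench.
Things that resemble listed ones, but are neither listed nor needed, are in the scene too. What is shaped like the relay but yellow is not meant.

How it is judged:
On the way:
1. the relay, tilted, is hooked: its lip is under the rail's near edge while its far end is still raised (x of lip_tip in the frame of rail_top between -0.0172 and -0.0125 m and z of lip_tip in the frame of rail_top between -0.008 and -0.0018 m and angle between the z axis of relay and the z axis of rail_top, either way round above 0.1 rad), for 0.1 s.
At the end, for the whole second after the job is handed in: The relay sits on the rail: seat within 1.5 mm in height and 2 mm across, square within 0.04 rad, foot sprung back (under 1 mm out), its +y side within 2 mm of the terminal row and not more than 1.5 mm into it, at rest (under 1 cm/s) (z of relay_seat in the frame of rail_top between -0.0015 and 0.0015 m and x of relay_seat in the frame of rail_top between -0.002 and 0.002 m and angle between the z axis of relay and the z axis of rail_top, either way round below 0.04 rad and value of joint relay_foot below 0.001 m and y of relay_side in the frame of terminal_row between -0.002 and 0.0015 m and linear speed of relay below 0.01 m/s); the robot touches nothing.
It fails at once if the relay is forced against the rail or plate with more than 35 N (contact force between relay and control_plate above 35 N).
It fails at once if the relay is rammed into the terminal row with more than 25 N (contact force between relay and terminal_row above 25 N).
It fails at once if a bystander (screwdriver, side cutters, brush) is shifted by more than 2 cm (distance of any of screwdriver_red, pliers_black, dust_brush from where it was at the start of the episode above 0.02 m).
It also fails if it takes over 51 s, if anything falls off the work surface, if the arm or the gripper's body presses on something with over 40 N, if the wrist force passes 120 N, or if a joint passes its speed limit or range.

## Robot

A 6-joint arm with a two-finger parallel gripper is mounted at the origin on a cart in front of the work surface, level with it; the furniture and walls round the work are solid. World frame = base frame: x ahead of the robot, y to its left, z up, the work surface at z = 0. Lengths are in m, angles in rad, forces in N, time in s.
With the tool pointing down it reaches from about 0.375 to 0.9 m from the base axis. Payload 3.1 kg.
Tool frame: the origin (TCP) lies on the front face of the gripper's body, between the roots of the fingers; the fingertips stand 73 mm ahead of it and the grasp point (between the pads) lies 54 mm ahead of it (manip.tips_ahead is the distance from the TCP to the fingertips, in m); z points along the fingers, y is the line along which they close (so a half turn about z gives the same grasp; the last joint's range is limited). The gripper opens to 85 mm and grips with 20 to 120 N. Pads are 22 mm wide; open, the fingers measure 114 mm over their backs; the gripper's body (76 mm by 85 mm) begins 54 mm behind the grasp point. The pads swing forward as they close: fully open they stand 13 mm farther back than shut.
Start: joints at [-1.435, 0.527, 1.433, -0, 1.181, -0.178], TCP at [0.193, -0.594, 0.304] pointing down, gripper open.
Joint ranges: [-3.08, 3.08], [-0.75, 2.2], [0.22, 2.44], [-1.43, 4.57], [0, 2.65], [-2.85, 2.85]. Speed limits (rad/s): [2.79, 2.79, 3.14, 3.14, 3.14, 3.14].

## Interface

Orientations are given as a unit quaternion [x, y, z, w].
In Python, from station import sense, eyes, workorder, manip gives the robot as it stands.
- The arm moves only by the shell command python3 -m inch 'ROWS' [OPENING] [FORCE]. ROWS is JSON, a list of rows, each an object of numbers: "dx", "dy", "dz": the shift along the tool's x, y, z in cm; "wx", "wy", "wz": the turn, a rotation vector about the tool's x, y, z in degrees. In form: [{"dx": .., "dy": .., "dz": .., "wx": .., "wy": .., "wz": ..}, ...]. A call has 1 to 10 rows; each row shifts and turns the commanded pose from where the row before left it, along the tool's axes as they then stand; what a row does not reach is not made up. A row lasts 1/8 s, in which the tool goes at most 62.5 mm and 10.7 degrees, less where a joint would pass 70% of its speed; a pose out of reach is approached as far as the arm can. A call with a gripper value outside its range is refused whole. OPENING is the opening, from 0 (shut) to 1 (fully open), set as the call begins (- or left out, the last holds). The fingers move at their own pace and stop on an object; FORCE is the grip in N (left out, the last holds). Time passes only in rows, so rows that do not move let the fingers close. It gives the time, the measured TCP pose, the force, the opening and the grip force at its end, in the units of the state.
- sense(): the state, without advancing time (a new reading comes with each control period).
- eyes.snapshot(name): name is "scene" or "top"; returns the picture (400x640x3 uint8, red, green, blue); there is no depth.
- eyes.camera_params(name): a dict with "fx", "fy", "cx", "cy" (pixels), "D" ([k1, k2, p1, p2, k3] as OpenCV has them; the pictures are not rectified), "rvec" (rotation vector, rad) and "tvec" (3), from world to camera coordinates, as OpenCV has them. Camera axes: x right, y down, z forward; pixel columns grow to the right and rows downward; lengths in m; the calibration is good to about 2 mm. A picture is of the moment at which its call begins. camera_params takes no time and is no camera call.
- workorder.sign_off(): hands the job in; it is judged then, once.
The state is a dict: "t": time; "q": joint angles; "qd": joint speeds; "tau": joint torques, N m; "tcp_pos": TCP position; "tool_rot": TCP orientation; "force": force on the tool from outside, world axes, zero at the start; "ft_torque": the same for the moment, N m; "finger_gap": opening from 0.0 (shut) to 1.0 (fully open); "gripper_force": force on a finger pad.
Only numpy, scipy, OpenCV 4.12 (cv2) and the standard library are available. Lean on these libraries where they do the work, as an engineer would, in place of code of your own. Each camera call takes 0.05 s, during which the arm holds its last target. There are 200 camera calls.

## Working session

There is one attempt and no reset: what is moved stays moved. The work goes in short steps, Python scripts to look and compute and a shell command to move; the robot and the scene stay as the last step left them, time stands still between calls to the robot, and variables do not carry over. Pictures are saved under pics/ and viewed, at most 10 in all, crops included, and the job is handed in when it is done.

```bash
mkdir -p pics; python3 - <<'E'
from station import sense, eyes
import cv2
for n in ("scene","top"):
    cv2.imwrite(f"pics/{n}0.png",cv2.cvtColor(eyes.snapshot(n),cv2.COLOR_RGB2BGR)); print(n,eyes.camera_params(n))
s=sense();print(s['t'],s['tcp_pos'],s['tool_rot'])
E
```

```text
scene {'fx': 423.80108313782955, 'fy': 423.80108313782955, 'cx': 314.6708430549737, 'cy': 206.49423575261235, 'D': array([-0.07770113,  0.        ,  0.        ,  0.        ,  0.        ]), 'rvec': array([ 0.59627429, -2.70226631,  1.05752127]), 'tvec': array([0.46700532, 0.20028478, 1.14267867])}
top {'fx': 487.7852383601663, 'fy': 487.7852383601663, 'cx': 319.7550300841562, 'cy': 192.67252722615018, 'D': array([0.03905445, 0.        , 0.        , 0.        , 0.        ]), 'rvec': array([ 2.17879676, -2.14510595,  0.14891663]), 'tvec': array([-0.01091728,  0.50627115,  1.31919071])}
0.1 [ 0.19286272 -0.5939855   0.30303982] [ 9.87715443e-01  1.56260280e-01  1.76474575e-05 -9.63885322e-04]
```

View pics/scene0.png

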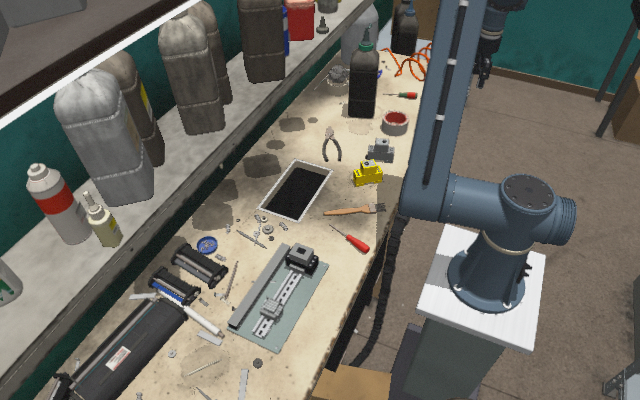

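View pics/top0.png

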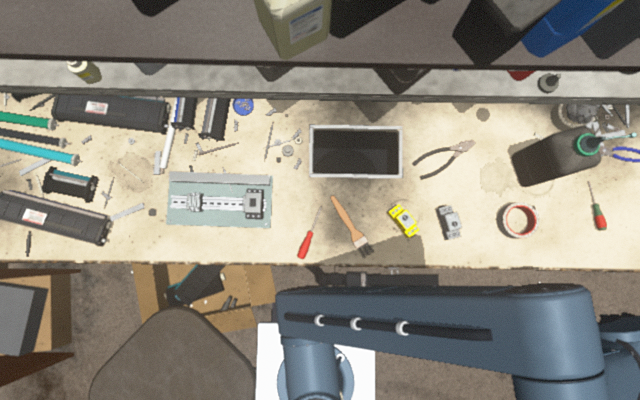

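The grey relay is at top (449,222) and scene (380,150). The yellow lookalike at top (403,219) and scene (368,173) is not meant. The plate is at top (220,200), with the terminal row at about (195,201) and the contactor at (254,201). I'll confirm with enlarged crops.

```bash
python3 - <<'E'
import cv2,numpy as np
t=cv2.imread("pics/top0.png");s=cv2.imread("pics/scene0.png")
a=cv2.resize(t[195:245,425:475],(300,300),interpolation=3)
b=cv2.resize(s[125:175,350:400],(300,300),interpolation=3)
c=cv2.resize(t[165:235,160:280],(480,280),interpolation=3)
d=cv2.resize(s[235:355,220:330],(275,300),interpolation=3)
o=np.zeros((600,780,3),np.uint8);o[:300,:300]=a;o[:300,300:600]=b;o[310:590,:480]=c;o[300:600,490:765]=d
cv2.imwrite("pics/crop1.png",o)
E
```

```text
(no output)
```

View pics/crop1.png

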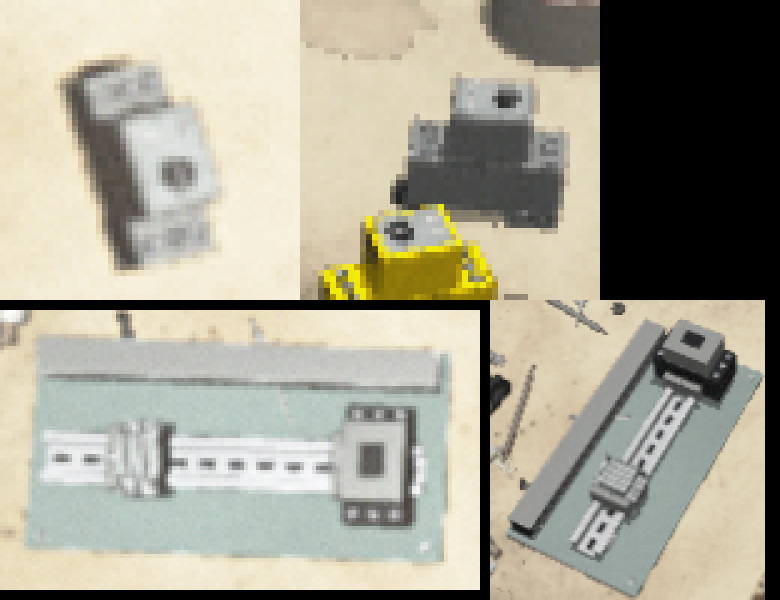

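The top-left crop shows the grey relay, with the nose top at about (130..215, 105..213). The top-right crop shows its black foot on the side away from the robot. The bottom crops show the plate, with the terminal row left of the free rail. I'll enlarge the plate for precise corners.

```bash
python3 - <<'E'
import cv2,numpy as np
t=cv2.imread("pics/top0.png");s=cv2.imread("pics/scene0.png")
cv2.imwrite("pics/p1.png",cv2.resize(t[168:232,162:277],(805//7*7-5,448),interpolation=2) if 0 else cv2.resize(t[168:232,162:276],(798,448),interpolation=2))
cv2.imwrite("pics/p2.png",cv2.resize(s[240:360,220:330],(550,600),interpolation=2))
E
```

```text
(no output)
```

View pics/p1.png

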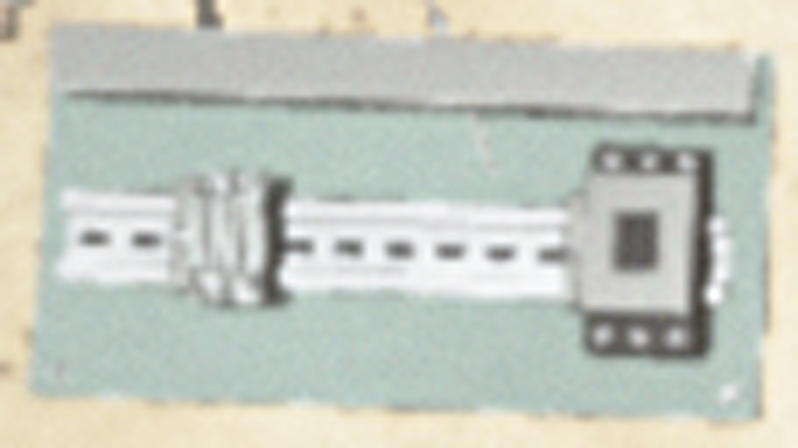

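View pics/p2.png

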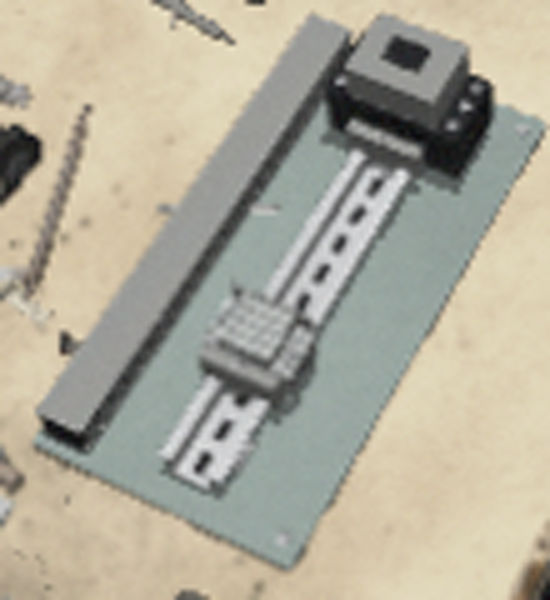

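The top crop shows the plate corners at (32,392), (762,418) and (775,52), the left end of the rail at (60..65, 190..280), and the terminal face meeting the flange at about (287,250). The scene crop shows plate corners at (293,568), (38,443) and (545,122). Next I fit the poses.

```bash
cat > h.py <<'E'
import cv2,numpy as np
from scipy.optimize import least_squares
from station import sense, eyes
C={n:eyes.camera_params(n) for n in("top","scene")}
def proj(n,P):
    c=C[n];K=np.array([[c['fx'],0,c['cx']],[0,c['fy'],c['cy']],[0,0,1]])
    return cv2.projectPoints(np.atleast_2d(np.float64(P)),c['rvec'],c['tvec'],K,c['D'])[0][:,0]
def w(p,P):
    P=np.array(P,float)/1000;c,s=np.cos(p[2]),np.sin(p[2])
    return np.c_[p[0]+c*P[:,0]-s*P[:,1],p[1]+s*P[:,0]+c*P[:,1],P[:,2]+p[3]]
def ray(n,uv,z):
    f=lambda q:proj(n,[q[0],q[1],z])[0]-uv
    return least_squares(f,[.5,0]).x
def fit(obs,p0,hfree):
    def f(p):
        q=[*p,0] if not hfree else p
        r=np.concatenate([proj(n,w(q,P))-np.array(U) for n,P,U in obs]).ravel()
        return np.r_[r,(p[3]-.003)/.002] if hfree else r
    r=least_squares(f,p0,loss='soft_l1');print(np.round(r.x,4),'res',np.round(r.fun,1));return r.x
E
cat > f1.py <<'E'
from h import *
g=lambda L,s,ox,oy:[((u+.5)/s-.5+ox,(v+.5)/s-.5+oy) for u,v in L]
rt=[(23,18,78),(23,-18,78),(-23,-18,78),(-23,18,78),(45,18,45),(45,-18,45)]
ut=g([(130,115),(195,105),(215,197),(143,213),(85,75),(158,65)],6,425,195)
rs=[(23,-18,78),(-23,-18,78),(-23,18,78),(23,18,78),(-45,18,45),(-45,18,0)]
us=g([(158,80),(235,85),(228,125),(150,118),(263,163),(257,228)],6,350,125)
rel=fit([("top",rt,ut)],[.4,-.35,.2],0);fit([("top",rt,ut),("scene",rs,us)],rel,0)
pt=[(-75,145,8),(-75,-145,8),(75,-145,8),(-29.5,130,30),(5.5,130,30)]
up=g([(32,392),(762,418),(775,52),(60,280),(65,190)],7,162,168)
ps=[(-75,145,8),(75,145,8),(-75,-145,8),(-29.5,130,30),(5.5,130,30)]
uq=g([(293,568),(38,443),(545,122),(212,490),(165,458)],5,220,240)
fit([("top",pt,up)],[.5,.3,0,.003],1);p=fit([("top",pt,up),("scene",ps,uq)],[.5,.3,0,.003],1)
x,y=ray("top",g([(287,250)],7,162,168)[0],.03+p[3]);c,s=np.cos(p[2]),np.sin(p[2])
d=np.array([x-p[0],y-p[1]]);print("term in plate",c*d[0]+s*d[1],-s*d[0]+c*d[1],"rail_top",w(p,[(-12,0,30)]))
for n in C:print(n,-cv2.Rodrigues(C[n]['rvec'])[0].T@C[n]['tvec'])
E
python3 f1.py
```

```text
[ 0.4305 -0.3564  0.2193] res [-2.3  0.2  0.  -0.9  0.8  0.7 -0.4  0.8  0.1 -0.   0.7 -1. ]
[ 0.4314 -0.3573  0.2483] res [-2.2  0.1  0.  -1.4  1.3  0.1  0.2  0.6 -0.  -0.1  0.5 -1.4 -0.3 -0.3
  0.3  0.3  0.7  0.2  0.  -0.2  0.3  2.1 -0.1  1.2]
[ 0.4864  0.2759 -0.0177  0.0027] res [-0.5  0.7  0.1  0.3  0.7 -0.6 -0.2 -0.3  0.  -0.1 -0.2]
[ 0.4862  0.2768 -0.0143  0.0009] res [-0.6  1.  -0.   0.2  0.3 -0.6 -0.3  0.  -0.2  0.2 -0.1  0.3 -1.2  0.2
  0.5 -0.2  1.9 -1.2 -1.1 -0.6 -1. ]
term in plate -0.015007439553430311 0.041737393600507454 rail_top [[0.47422218 0.27693788 0.03091645]]
top [0.3369173  0.01169239 1.37224044]
scene [0.1335994  0.76349375 0.98140257]
```

```bash
cat >> h.py <<'E'
from scipy.spatial.transform import Rotation as Ro
def rot(yaw,tilt=0): # tool down, x at yaw, then tipped top towards -x
    return Ro.from_euler('z',yaw)*Ro.from_euler('y',-tilt)*Ro.from_euler('x',np.pi)
def delta(pos,yaw,tilt=0):
    s=sense();R=Ro.from_quat(s['tool_rot'])
    print('t',s['t'],'pos',np.round(s['tcp_pos'],4),'d(tool,cm)',np.round(R.inv().apply(np.array(pos)-s['tcp_pos'])*100,2),'rot(deg)',np.round((R.inv()*rot(yaw,tilt)).as_rotvec(degrees=True),2),'F',np.round(s['force'],1),np.round(s['ft_torque'],2),'gap',round(s['finger_gap'],3),s['gripper_force'])
E
python3 -m inch '[{"dx":5,"dy":-2.5,"dz":1.5},{"dx":5,"dy":-2.5,"dz":1.5},{"dx":5,"dy":-2.5,"dz":1.5},{"dx":5,"dy":-2.5,"dz":1.5},{"dx":5,"dy":-2.5,"dz":1.5},{"dx":5,"dy":-2.7,"dz":1.5},{"wz":4.5},{}]' 0.7 40
python3 - <<'E'
from h import *
delta([.431,-.357,.118],.235)
cv2.imwrite("pics/t2.png",cv2.resize(cv2.cvtColor(eyes.snapshot("scene"),4)[110:190,330:430],(800,600)))
E
```

```text
t 0.1 pos [ 0.1929 -0.594   0.303 ] d(tool,cm) [ 29.96 -15.16  18.54] rot(deg) [-0.11 -0.01  4.52] F [-0.6 -0.1  0.2] [-0.03  0.02  0.04] gap 1.001 0.0invalid input at $[0]: expected keys dx, dy, dz, wx, wy, wz
```

View pics/t2.png

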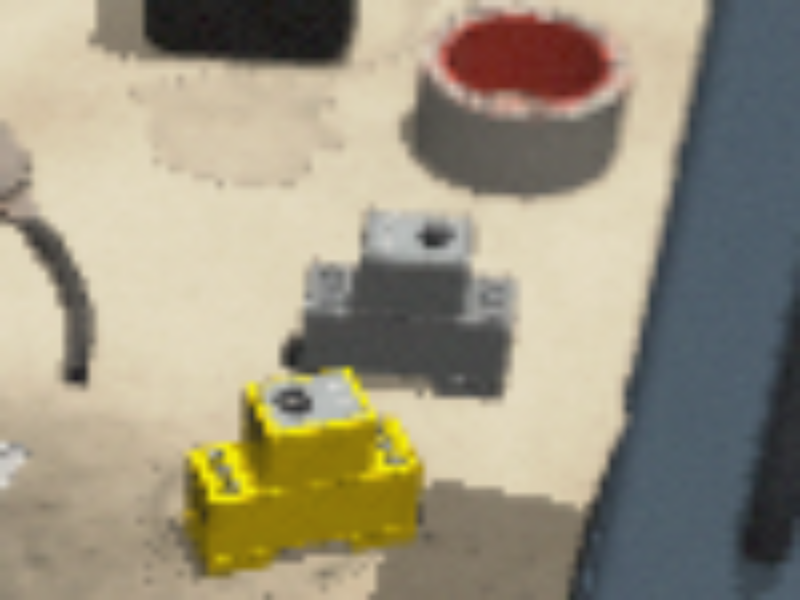

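The move was refused because every row needs all six keys, so nothing moved. The picture does confirm the grey relay at crop (410,310), with its black foot at the far end (290,350). I'll retype the rows in full.

```bash
python3 -m inch '[{"dx":5,"dy":-2.5,"dz":1.5,"wx":0,"wy":0,"wz":0},{"dx":5,"dy":-2.5,"dz":1.5,"wx":0,"wy":0,"wz":0},{"dx":5,"dy":-2.5,"dz":1.5,"wx":0,"wy":0,"wz":0},{"dx":5,"dy":-2.5,"dz":1.5,"wx":0,"wy":0,"wz":0},{"dx":5,"dy":-2.5,"dz":1.5,"wx":0,"wy":0,"wz":0},{"dx":5,"dy":-2.7,"dz":1.5,"wx":0,"wy":0,"wz":0},{"dx":0,"dy":0,"dz":0,"wx":0,"wy":0,"wz":4.5},{"dx":0,"dy":0,"dz":0,"wx":0,"wy":0,"wz":0}]' 0.7 40
python3 - <<'E'
from h import *
delta([.431,-.357,.118],.235)
a=[cv2.cvtColor(eyes.snapshot(n),4) for n in("top","scene")]
cv2.imwrite("pics/t3.png",np.hstack([cv2.resize(a[0][185:255,410:480],(400,400)),cv2.resize(a[1][80:190,320:430],(400,400))]))
E
```

```text
t: 1.15
tcp_pos: [0.4319, -0.3565, 0.2135]
tool_rot: [0.993, 0.119, -0.0, -0.0]
force: [0.2, -0.0, -0.0]
finger_gap: 0.704
gripper_force: 0.0
t 1.15 pos [ 0.4319 -0.3565  0.2135] d(tool,cm) [-0.09  0.03  9.55] rot(deg) [-0.03  0.02  0.17] F [ 0.2 -0.  -0. ] [ 0.02 -0.   -0.  ] gap 0.704 0.0
```

View pics/t3.png

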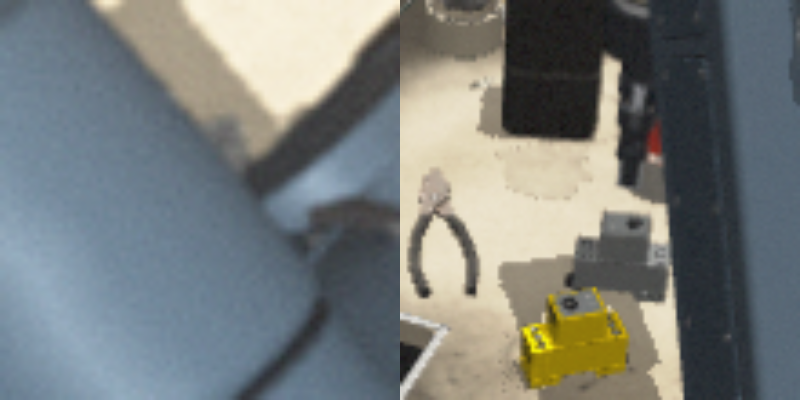

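The arm hides the relay from the top camera. In the scene view the fingers hang above the relay at crop (625,185), and nothing else is near. I'll descend and grip.

```bash
python3 -c "
from h import *
print(proj('scene',[[.432,-.327,.14],[.432,-.387,.14]]))"
python3 -m inch '[{"dx":-0.1,"dy":0,"dz":3,"wx":0,"wy":0,"wz":0},{"dx":0,"dy":0,"dz":3,"wx":0,"wy":0,"wz":0},{"dx":0,"dy":0,"dz":2,"wx":0,"wy":0,"wz":0},{"dx":0,"dy":0,"dz":1.5,"wx":0,"wy":0,"wz":0},{"dx":0,"dy":0,"dz":0,"wx":0,"wy":0,"wz":0}]'
python3 -m inch '[{"dx":0,"dy":0,"dz":0,"wx":0,"wy":0,"wz":0},{"dx":0,"dy":0,"dz":0,"wx":0,"wy":0,"wz":0},{"dx":0,"dy":0,"dz":0,"wx":0,"wy":0,"wz":0},{"dx":0,"dy":0,"dz":0,"wx":0,"wy":0,"wz":0},{"dx":0,"dy":0,"dz":0,"wx":0,"wy":0,"wz":0}]' 0.2 60
```

```text
[[380.43031658 131.70527728]
 [386.33684976 121.75174903]]
t: 1.88
tcp_pos: [0.4297, -0.3577, 0.1181]
tool_rot: [0.993, 0.117, -0.0, -0.001]
force: [-0.1, 0.2, -0.0]
finger_gap: 0.699
gripper_force: 0.0
t: 2.5
tcp_pos: [0.4308, -0.3581, 0.12]
tool_rot: [0.993, 0.118, 0.0, 0.001]
force: [-0.6, -0.8, 5.6]
finger_gap: 0.418
gripper_force: 59.5
```

```bash
python3 -m inch '[{"dx":0,"dy":0,"dz":-2,"wx":0,"wy":0,"wz":0},{"dx":0,"dy":0,"dz":-5,"wx":0,"wy":0,"wz":0},{"dx":0,"dy":0,"dz":-5,"wx":0,"wy":0,"wz":0},{"dx":0,"dy":0,"dz":-3,"wx":0,"wy":0,"wz":0},{"dx":1,"dy":-3.2,"dz":0,"wx":0,"wy":0,"wz":0},{"dx":1.64,"dy":-5.2,"dz":0,"wx":0,"wy":0,"wz":0},{"dx":1.62,"dy":-5.2,"dz":0,"wx":0,"wy":0,"wz":0},{"dx":1.62,"dy":-5.2,"dz":0,"wx":0,"wy":0,"wz":0},{"dx":1.62,"dy":-5.2,"dz":0,"wx":0,"wy":0,"wz":0},{"dx":1.62,"dy":-5.2,"dz":0,"wx":0,"wy":0,"wz":0}]'
python3 -m inch '[{"dx":1.62,"dy":-5.2,"dz":0,"wx":0,"wy":0,"wz":0},{"dx":1.62,"dy":-5.2,"dz":0,"wx":0,"wy":0,"wz":0},{"dx":1.62,"dy":-5.2,"dz":0,"wx":0,"wy":0,"wz":0},{"dx":1.62,"dy":-5.2,"dz":0,"wx":0,"wy":0,"wz":0},{"dx":1.62,"dy":-5.2,"dz":0,"wx":0,"wy":0,"wz":0},{"dx":1.62,"dy":-5.2,"dz":0,"wx":0,"wy":0,"wz":0},{"dx":1.2,"dy":-2.2,"dz":0,"wx":0,"wy":0,"wz":0},{"dx":0,"dy":0,"dz":0,"wx":0,"wy":0,"wz":8},{"dx":0,"dy":0,"dz":0,"wx":0,"wy":0,"wz":6.3},{"dx":0,"dy":0,"dz":0,"wx":0,"wy":0,"wz":0}]'
python3 - <<'E'
from h import *
delta([.4745,.295,.27],-.015)
a=[cv2.cvtColor(eyes.snapshot(n),4) for n in("top","scene")]
cv2.imwrite("pics/t4.png",a[0]);cv2.imwrite("pics/s4.png",a[1])
for n in C:
    print(n,proj(n,w([.4745,.295,-.015,.15],[(23,18,78),(-45,18,0),(45,18,45)])).round())
cv2.imwrite("pics/v4.png",np.hstack([cv2.resize(a[0][160:240,160:240],(400,400),interpolation=2),cv2.resize(a[1][220:340,220:340],(400,400),interpolation=2)]))
E
```

```text
t: 3.75
tcp_pos: [0.4505, -0.0503, 0.2687]
tool_rot: [0.993, 0.117, -0.0, -0.0]
force: [0.5, 0.4, -1.8]
finger_gap: 0.415
gripper_force: 59.5
t: 5.0
tcp_pos: [0.4786, 0.2981, 0.2683]
tool_rot: [1.0, -0.006, -0.001, 0.0]
force: [-0.1, 0.6, -1.4]
finger_gap: 0.415
gripper_force: 59.6
t 5.0 pos [0.4786 0.2981 0.2683] d(tool,cm) [-0.4   0.31 -0.17] rot(deg) [0.02 0.1  0.13] F [-0.1  0.6 -1.4] [-0.02  0.04 -0.  ] gap 0.415 59.631116631499026
top [[187. 184.]
 [193. 215.]
 [191. 177.]]
scene [[260. 253.]
 [289. 284.]
 [253. 259.]]
```

View pics/v4.png

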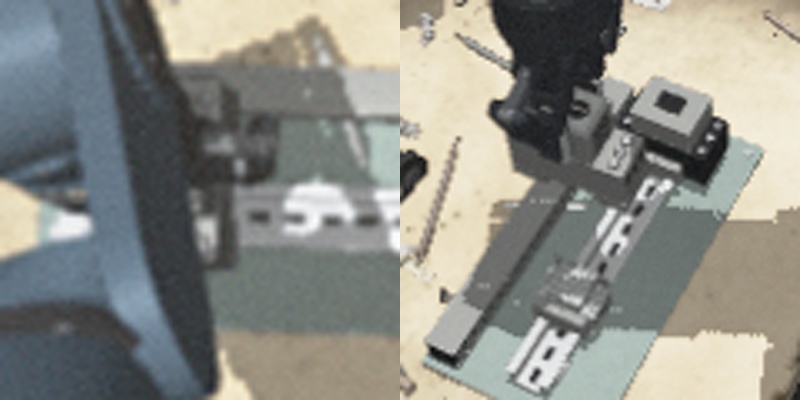

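The scene half shows the relay in the gripper, clear of everything, with its lower near corners at crop (512,178) and (632,203). That lets me check where it sits in the grip.

```bash
python3 - <<'E'
from h import *
q=[.4786,.2981,-.013,.1483]
P=[(45,18,0),(-45,18,0)]
U=np.array([((512-400)/3.333+220,178/3.333+220),((632-400)/3.333+220,203/3.333+220)])
print(proj("scene",w(q,P)),U)
for k in(-.005,.005):print(k,proj("scene",w([q[0]+k]+q[1:],P)))
E
```

```text
[[253.8185233  270.61602741]
 [287.11403549 284.58326275]] [[253.60336034 273.40534053]
 [289.6069607  280.90609061]]
-0.005 [[255.63075267 271.35223853]
 [289.03536936 285.35874355]]
0.005 [[252.01220935 269.8819226 ]
 [285.19879141 283.80990708]]
```

```bash
cat >> h.py <<'E'
RAIL=[.4745,.277,.032];RY=-.015
def est():
    s=sense();R=Ro.from_quat(s['tool_rot']);Z=Ro.from_euler('z',RY)
    for n,p in (('lip',(-14.6,0,5.2)),('seat',(0,0,9)),('side',(0,18,9)),('near0',(-45,0,0))):
        v=R.apply(np.array([p[0],-p[1],120-p[2]])/1000)+s['tcp_pos']-RAIL
        print(n,np.round(Z.inv().apply(v)*1000,1),end=' ')
    xa=Z.inv().apply(R.apply([1,0,0]));print('tilt',round(float(np.arcsin(xa[2])),3),'yaw',round(float(np.arctan2(xa[1],xa[0])),3),'F',np.round(s['force'],1),'M',np.round(s['ft_torque'],2),'t',round(s['t'],2))
E
python3 -m inch '[{"dx":-2,"dy":0.1,"dz":0,"wx":0,"wy":6,"wz":0},{"dx":0,"dy":0.1,"dz":2,"wx":0,"wy":6,"wz":0},{"dx":0,"dy":0.1,"dz":2,"wx":0,"wy":5.2,"wz":0},{"dx":0,"dy":0,"dz":0,"wx":0,"wy":0,"wz":0}]'
python3 -c "
from h import *
delta([.4325,.295,.16],-.015,.30);est()"
```

```text
t: 5.6
tcp_pos: [0.4633, 0.2944, 0.2278]
tool_rot: [0.989, -0.006, 0.146, 0.002]
force: [-0.4, -0.6, -2.1]
finger_gap: 0.414
gripper_force: 59.6
t 5.6 pos [0.4633 0.2944 0.2278] d(tool,cm) [-4.91 -0.04  5.6 ] rot(deg) [0.13 0.34 0.15] F [-0.4 -0.6 -2.1] [-0.06  0.27 -0.02] gap 0.414 59.57783403864596
lip [ 7.9 16.9 81.7] seat [20.7 17.  89.6] side [20.7 35.  89.5] near0 [-19.7  16.8  67.9] tilt 0.294 yaw 0.003 F [-0.4 -0.6 -2.1] M [-0.06  0.27 -0.02] t 5.6
```

```bash
python3 -m inch '[{"dx":-2.5,"dy":0,"dz":2.8,"wx":0,"wy":0,"wz":0},{"dx":-2.4,"dy":0,"dz":2.8,"wx":0,"wy":0,"wz":0},{"dx":0,"dy":0,"dz":0,"wx":0,"wy":0.3,"wz":0},{"dx":0.15,"dy":0,"dz":0.47,"wx":0,"wy":0,"wz":0},{"dx":0.15,"dy":0,"dz":0.47,"wx":0,"wy":0,"wz":0},{"dx":0,"dy":0,"dz":0,"wx":0,"wy":0,"wz":0}]'
python3 - <<'E'
from h import *
est()
a=cv2.cvtColor(eyes.snapshot("scene"),4)[240:340,220:320]
cv2.imwrite("pics/v5.png",cv2.resize(a,(600,600),interpolation=2))
E
```

```text
t: 6.35
tcp_pos: [0.4424, 0.2957, 0.1542]
tool_rot: [0.988, -0.007, 0.153, 0.001]
force: [0.2, 0.1, -2.9]
finger_gap: 0.417
gripper_force: 59.7
lip [-11.6  18.3   8.3] seat [ 1.2 18.3 16.4] side [ 1.2 36.3 16.4] near0 [-39.   18.3  -5.8] tilt 0.308 yaw -0.0 F [ 0.2  0.1 -2.9] M [-0.02  0.32  0.03] t 6.35
```

View pics/v5.png

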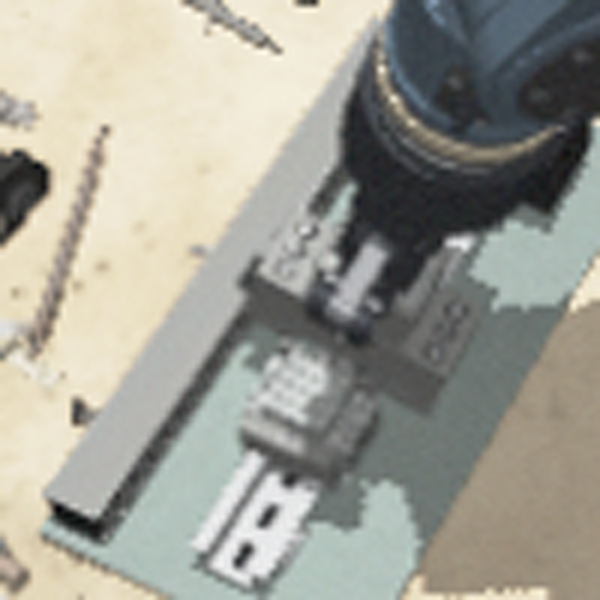

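The picture shows the tilted relay just short of the terminal row, with its near end over the plate. The lip estimate is 10 mm too far in +x, so I shift back and then feel downwards.

```bash
python3 -m inch '[{"dx":-0.5,"dy":0,"dz":-0.16,"wx":0,"wy":0,"wz":0},{"dx":-0.5,"dy":0,"dz":-0.16,"wx":0,"wy":0,"wz":0},{"dx":-0.12,"dy":0,"dz":0.38,"wx":0,"wy":0,"wz":0},{"dx":-0.12,"dy":0,"dz":0.38,"wx":0,"wy":0,"wz":0},{"dx":-0.03,"dy":0,"dz":0.1,"wx":0,"wy":0,"wz":0},{"dx":0,"dy":0,"dz":0,"wx":0,"wy":0,"wz":0}]'
python3 -c "
from h import *
est()"
python3 -m inch '[{"dx":-0.03,"dy":0,"dz":0.1,"wx":0,"wy":0,"wz":0},{"dx":0,"dy":0,"dz":0,"wx":0,"wy":0,"wz":0}]'
python3 -c "
from h import *
est()"
python3 -m inch '[{"dx":-0.03,"dy":0,"dz":0.1,"wx":0,"wy":0,"wz":0},{"dx":0,"dy":0,"dz":0,"wx":0,"wy":0,"wz":0}]'
python3 -c "
from h import *
est()"
```

```text
t: 7.15
tcp_pos: [0.4306, 0.2957, 0.1442]
tool_rot: [0.988, -0.007, 0.152, 0.001]
force: [0.4, 0.5, -1.3]
finger_gap: 0.414
gripper_force: 59.6
lip [-23.6  18.   -1.7] seat [-10.8  18.    6.3] side [-10.8  36.    6.3] near0 [-51.   18.  -15.8] tilt 0.305 yaw 0.001 F [ 0.4  0.5 -1.3] M [-0.01  0.24  0.06] t 7.15
t: 7.4
tcp_pos: [0.4306, 0.2957, 0.1434]
tool_rot: [0.988, -0.007, 0.152, 0.001]
force: [0.0, -0.4, -2.1]
finger_gap: 0.412
gripper_force: 59.6
lip [-23.6  18.   -2.5] seat [-10.8  18.    5.5] side [-10.8  36.    5.5] near0 [-51.   18.  -16.6] tilt 0.305 yaw 0.001 F [ 0.  -0.4 -2.1] M [ 0.01  0.25 -0.01] t 7.4
t: 7.65
tcp_pos: [0.4306, 0.2957, 0.1423]
tool_rot: [0.988, -0.007, 0.152, 0.001]
force: [-0.4, 0.0, -1.9]
finger_gap: 0.415
gripper_force: 59.6
lip [-23.6  18.   -3.5] seat [-10.8  18.    4.5] side [-10.9  36.    4.5] near0 [-51.1  18.  -17.6] tilt 0.305 yaw 0.001 F [-0.4  0.  -1.9] M [0.02 0.29 0.03] t 7.65
```

```bash
cat > e.sh <<'E'
python3 -c "
from h import *
est()"
E
python3 -m inch '[{"dx":-0.03,"dy":0,"dz":0.1,"wx":0,"wy":0,"wz":0},{"dx":0,"dy":0,"dz":0,"wx":0,"wy":0,"wz":0}]' >/dev/null; sh e.sh
python3 -m inch '[{"dx":-0.02,"dy":0,"dz":0.07,"wx":0,"wy":0,"wz":0},{"dx":0,"dy":0,"dz":0,"wx":0,"wy":0,"wz":0}]' >/dev/null; sh e.sh
python3 -m inch '[{"dx":-0.02,"dy":0,"dz":0.07,"wx":0,"wy":0,"wz":0},{"dx":0,"dy":0,"dz":0,"wx":0,"wy":0,"wz":0}]' >/dev/null; sh e.sh
```

```text
lip [-23.6  18.   -4.6] seat [-10.9  18.    3.4] side [-10.9  36.    3.4] near0 [-51.1  18.  -18.7] tilt 0.305 yaw 0.001 F [ 0.3 -0.6 -2.3] M [ 0.01  0.31 -0.04] t 7.9
lip [-23.6  18.   -5.3] seat [-10.8  18.    2.7] side [-10.8  36.    2.7] near0 [-51.   18.  -19.4] tilt 0.305 yaw 0.001 F [-1.  -1.3 -1.9] M [-0.03  0.25  0.08] t 8.15
lip [-23.6  18.   -6.1] seat [-10.8  18.    2. ] side [-10.8  36.    2. ] near0 [-51.   18.  -20.2] tilt 0.305 yaw 0.001 F [ 0.1 -0.  -2.1] M [-0.02  0.26 -0.01] t 8.4
```

```bash

python3 -m inch '[{"dx":0.1,"dy":0,"dz":0.03,"wx":0,"wy":0,"wz":0},{"dx":0.1,"dy":0,"dz":0.03,"wx":0,"wy":0,"wz":0},{"dx":0,"dy":0,"dz":0,"wx":0,"wy":0,"wz":0}]' >/dev/null; sh e.sh
python3 -m inch '[{"dx":-0.02,"dy":0,"dz":0.05,"wx":0,"wy":0,"wz":0},{"dx":0,"dy":0,"dz":0,"wx":0,"wy":0,"wz":0}]' >/dev/null; sh e.sh
python3 -m inch '[{"dx":-0.02,"dy":0,"dz":0.05,"wx":0,"wy":0,"wz":0},{"dx":0,"dy":0,"dz":0,"wx":0,"wy":0,"wz":0}]' >/dev/null; sh e.sh
```

```text
lip [-21.2  18.1  -5.9] seat [-8.4 18.1  2.1] side [-8.4 36.1  2.1] near0 [-48.6  18.1 -20. ] tilt 0.306 yaw 0.001 F [ 0.7  0.  -1.5] M [ 0.07  0.29 -0.01] t 8.78
lip [-21.3  18.1  -6.3] seat [-8.5 18.1  1.7] side [-8.5 36.1  1.7] near0 [-48.7  18.1 -20.4] tilt 0.306 yaw 0.001 F [ 0.1 -0.8  0.4] M [0.01 0.09 0.04] t 9.03
lip [-21.3  18.2  -6.6] seat [-8.6 18.2  1.4] side [-8.6 36.2  1.4] near0 [-48.8  18.1 -20.7] tilt 0.306 yaw 0.001 F [-1.6 -0.5  5.2] M [-0.02  0.08 -0.01] t 9.28
```

Contact. The moment puts it about 50 mm ahead of the TCP, which is the far shoulder corner resting on the rail top. That sets the rail top at about z = 0.030 and the lip at about -4.7. I'll raise 1.2 mm and slide in +x.

```bash
sed -i 's/RAIL=\[.4745,.277,.032\]/RAIL=[.4745,.277,.0301]/' h.py
python3 -m inch '[{"dx":0.04,"dy":0,"dz":-0.14,"wx":0,"wy":0,"wz":0},{"dx":0.1,"dy":0,"dz":0.03,"wx":0,"wy":0,"wz":0},{"dx":0,"dy":0,"dz":0,"wx":0,"wy":0,"wz":0}]' >/dev/null; sh e.sh
python3 -m inch '[{"dx":0.1,"dy":0,"dz":0.03,"wx":0,"wy":0,"wz":0},{"dx":0.1,"dy":0,"dz":0.03,"wx":0,"wy":0,"wz":0},{"dx":0,"dy":0,"dz":0,"wx":0,"wy":0,"wz":0}]' >/dev/null; sh e.sh
python3 -m inch '[{"dx":0.1,"dy":0,"dz":0.03,"wx":0,"wy":0,"wz":0},{"dx":0,"dy":0,"dz":0,"wx":0,"wy":0,"wz":0}]' >/dev/null; sh e.sh
```

```text
lip [-20.7  17.9  -4. ] seat [-7.9 17.9  4. ] side [-7.9 35.9  4. ] near0 [-48.1  17.8 -18.1] tilt 0.305 yaw 0.001 F [-0.3 -0.1 -2.5] M [-0.05  0.27  0.01] t 9.65
lip [-18.3  18.   -3.7] seat [-5.5 18.1  4.3] side [-5.5 36.1  4.3] near0 [-45.7  18.  -17.8] tilt 0.306 yaw 0.001 F [ 0.7  0.2 -1.7] M [-0.02  0.24  0.02] t 10.03
lip [-17.5  18.   -3.7] seat [-4.7 18.   4.4] side [-4.7 36.   4.4] near0 [-44.9  17.9 -17.8] tilt 0.305 yaw 0.001 F [ 0.2  0.5 -0.8] M [0.04 0.3  0.02] t 10.28
```

```bash

for i in 1; do python3 -m inch '[{"dx":0.1,"dy":0,"dz":0.03,"wx":0,"wy":0,"wz":0},{"dx":0,"dy":0,"dz":0,"wx":0,"wy":0,"wz":0}]' >/dev/null; sh e.sh; done
python3 -m inch '[{"dx":0.1,"dy":0,"dz":0.02,"wx":0,"wy":0,"wz":0},{"dx":0,"dy":0,"dz":0,"wx":0,"wy":0,"wz":0}]' >/dev/null; sh e.sh
```

```text
lip [-17.1  17.8  -3.7] seat [-4.3 17.8  4.3] side [-4.3 35.8  4.3] near0 [-44.5  17.8 -17.7] tilt 0.305 yaw 0.001 F [-3.   0.8  0.1] M [0.16 0.69 0.03] t 10.53
lip [-16.6  17.7  -3.7] seat [-3.8 17.7  4.3] side [-3.8 35.7  4.3] near0 [-44.1  17.7 -17.7] tilt 0.304 yaw 0.001 F [-6.   0.6  2.1] M [0.22 1.14 0.05] t 10.78
```

```bash

python3 -m inch '[{"dx":0.0,"dy":0,"dz":-0.05,"wx":0,"wy":0,"wz":0},{"dx":0,"dy":0,"dz":0,"wx":0,"wy":0,"wz":0}]' >/dev/null; sh e.sh
python3 -m inch '[{"dx":0.06,"dy":0,"dz":0,"wx":0,"wy":0,"wz":0},{"dx":0,"dy":0,"dz":0,"wx":0,"wy":0,"wz":0}]' >/dev/null; sh e.sh
```

```text
lip [-14.7  18.3  -2.9] seat [-1.9 18.3  5.2] side [-1.9 36.3  5.2] near0 [-42.1  18.3 -17. ] tilt 0.307 yaw 0.001 F [-1.   1.1 -1. ] M [ 0.09  0.46 -0.01] t 11.03
lip [-14.5  18.2  -2.8] seat [-1.7 18.2  5.2] side [-1.7 36.2  5.2] near0 [-41.9  18.2 -16.9] tilt 0.306 yaw 0.0 F [-0.4  0.1 -1.2] M [0.07 0.4  0.01] t 11.28
```

```bash

python3 -m inch '[{"dx":0.02,"dy":0,"dz":-0.05,"wx":0,"wy":0,"wz":0},{"dx":0,"dy":0,"dz":0,"wx":0,"wy":0,"wz":0}]' >/dev/null; sh e.sh
python3 -m inch '[{"dx":0.02,"dy":0,"dz":-0.05,"wx":0,"wy":0,"wz":0},{"dx":0,"dy":0,"dz":0,"wx":0,"wy":0,"wz":0}]' >/dev/null; sh e.sh
```

```text
lip [-14.6  18.   -2.3] seat [-1.8 18.1  5.7] side [-1.9 36.1  5.7] near0 [-42.1  18.  -16.4] tilt 0.306 yaw 0.001 F [-0.2 -0.1 -1.8] M [ 0.04  0.32 -0.02] t 11.53
lip [-14.8  18.   -2. ] seat [-2. 18.  6.] side [-2. 36.  6.] near0 [-42.2  18.  -16.1] tilt 0.305 yaw 0.001 F [ 1.8  0.8 -4.7] M [0.05 0.24 0.02] t 11.78
```

The lift is resisted and the lip is at about (-14.8, -2.0) to -2.6 mm with a tilt of 0.305, so it is hooked. I'll ease off and rock the first 6° about the near edge.

```bash

python3 -m inch '[{"dx":-0.01,"dy":0,"dz":0.05,"wx":0,"wy":0,"wz":0},{"dx":0.39,"dy":0,"dz":0.068,"wx":0,"wy":-2,"wz":0},{"dx":0.39,"dy":0,"dz":0.068,"wx":0,"wy":-2,"wz":0},{"dx":0,"dy":0,"dz":0,"wx":0,"wy":0,"wz":0}]' >/dev/null; sh e.sh
python3 -m inch '[{"dx":0.39,"dy":0,"dz":0.068,"wx":0,"wy":-2,"wz":0},{"dx":0,"dy":0,"dz":0,"wx":0,"wy":0,"wz":0}]' >/dev/null; sh e.sh
```

```text
lip [-14.7  17.9  -2.4] seat [-1.4 17.9  4.7] side [-1.4 35.9  4.7] near0 [-43.   18.  -14.6] tilt 0.236 yaw -0.0 F [-1.1  0.3 -2.5] M [ 0.05  0.26 -0.05] t 12.28
lip [-14.8  17.9  -2.6] seat [-1.3 17.9  4. ] side [-1.3 35.9  4. ] near0 [-43.6  17.9 -13.8] tilt 0.202 yaw 0.0 F [ 0.2  0.5 -1.9] M [-0.01  0.11 -0.02] t 12.53
```

Free of load at a tilt of 0.20. Next I slide along the rail to the terminal row.

```bash

python3 -m inch '[{"dx":0,"dy":-0.15,"dz":0,"wx":0,"wy":0,"wz":0},{"dx":0,"dy":-0.15,"dz":0,"wx":0,"wy":0,"wz":0},{"dx":0,"dy":0,"dz":0,"wx":0,"wy":0,"wz":0}]' >/dev/null; sh e.sh
python3 -m inch '[{"dx":0,"dy":-0.08,"dz":0,"wx":0,"wy":0,"wz":0},{"dx":0,"dy":0,"dz":0,"wx":0,"wy":0,"wz":0}]' >/dev/null; sh e.sh
python3 -m inch '[{"dx":0,"dy":-0.08,"dz":0,"wx":0,"wy":0,"wz":0},{"dx":0,"dy":0,"dz":0,"wx":0,"wy":0,"wz":0}]' >/dev/null; sh e.sh
```

```text
lip [-14.9  21.3  -2.6] seat [-1.4 21.3  4. ] side [-1.4 39.3  4. ] near0 [-43.7  21.3 -13.8] tilt 0.201 yaw 0.001 F [ 0.8 -0.1 -1.7] M [ 0.07  0.12 -0.01] t 12.9
lip [-14.9  21.9  -2.6] seat [-1.4 21.9  4. ] side [-1.4 39.9  4. ] near0 [-43.7  21.9 -13.8] tilt 0.201 yaw 0.001 F [-0.3 -1.1 -0.6] M [0.01 0.06 0.  ] t 13.15
lip [-14.9  22.7  -2.7] seat [-1.4 22.7  4. ] side [-1.4 40.7  4. ] near0 [-43.7  22.7 -13.8] tilt 0.201 yaw 0.001 F [-0.1  0.7 -1.1] M [-0.06  0.04  0.05] t 13.4
```

```bash

python3 -m inch '[{"dx":0,"dy":-0.06,"dz":0,"wx":0,"wy":0,"wz":0},{"dx":0,"dy":0,"dz":0,"wx":0,"wy":0,"wz":0}]' >/dev/null; sh e.sh
python3 -m inch '[{"dx":0,"dy":-0.06,"dz":0,"wx":0,"wy":0,"wz":0},{"dx":0,"dy":0,"dz":0,"wx":0,"wy":0,"wz":0}]' >/dev/null; sh e.sh
python3 -m inch '[{"dx":0,"dy":-0.06,"dz":0,"wx":0,"wy":0,"wz":0},{"dx":0,"dy":0,"dz":0,"wx":0,"wy":0,"wz":0}]' >/dev/null; sh e.sh
```

```text
lip [-14.9  23.3  -2.7] seat [-1.4 23.3  4. ] side [-1.4 41.3  4. ] near0 [-43.7  23.3 -13.8] tilt 0.201 yaw 0.001 F [ 0.9  0.9 -1. ] M [-0.03  0.07 -0.08] t 13.65
lip [-15.   23.9  -2.6] seat [-1.4 23.9  4. ] side [-1.4 41.9  4. ] near0 [-43.7  23.9 -13.8] tilt 0.201 yaw 0.001 F [ 0.6 -0.5 -1.5] M [-0.07 -0.02 -0.02] t 13.9
lip [-15.1  24.1  -2.7] seat [-1.5 24.1  3.9] side [-1.6 42.1  3.9] near0 [-43.9  24.1 -13.8] tilt 0.2 yaw 0.001 F [ 1.  -2.5 -0.8] M [-0.47 -0.07 -0.2 ] t 14.15
```

Contact with the row is light, 2.5 N at an estimated 42.1 mm against 41.7 mm from vision. I'll ease back 0.2 mm and rock on.

```bash

python3 -m inch '[{"dx":0.41,"dy":0.02,"dz":0.068,"wx":0,"wy":-2,"wz":0},{"dx":0.39,"dy":0,"dz":0.068,"wx":0,"wy":-2,"wz":0},{"dx":0,"dy":0,"dz":0,"wx":0,"wy":0,"wz":0}]' >/dev/null; sh e.sh
python3 -m inch '[{"dx":0.39,"dy":0,"dz":0.068,"wx":0,"wy":-2,"wz":0},{"dx":0,"dy":0,"dz":0,"wx":0,"wy":0,"wz":0}]' >/dev/null; sh e.sh
python3 -m inch '[{"dx":0.2,"dy":0,"dz":0.033,"wx":0,"wy":-1,"wz":0},{"dx":0,"dy":0,"dz":0,"wx":0,"wy":0,"wz":0}]' >/dev/null; sh e.sh
```

```text
lip [-14.7  24.1  -2.6] seat [-0.7 24.1  3. ] side [-0.7 42.1  3. ] near0 [-44.1  24.2 -11.8] tilt 0.131 yaw -0.0 F [-0.2 -1.9  0.8] M [-0.33  0.05 -0.15] t 14.53
lip [-14.8  24.1  -3.1] seat [-0.6 24.1  2.1] side [-0.6 42.1  2.1] near0 [-44.5  24.1 -11.2] tilt 0.097 yaw 0.0 F [ 1.6 -2.2 -0.7] M [-0.38 -0.13 -0.21] t 14.78
lip [-14.9  24.1  -3.2] seat [-0.6 24.1  1.7] side [-0.6 42.1  1.7] near0 [-44.8  24.1 -10.8] tilt 0.079 yaw 0.001 F [ 1.8 -2.3 -2. ] M [-0.4  -0.19 -0.11] t 15.03
```

```bash

python3 -m inch '[{"dx":0.2,"dy":0,"dz":0.033,"wx":0,"wy":-1,"wz":0},{"dx":0,"dy":0,"dz":0,"wx":0,"wy":0,"wz":0}]' >/dev/null; sh e.sh
python3 -m inch '[{"dx":0.2,"dy":0,"dz":0.033,"wx":0,"wy":-1,"wz":0},{"dx":0,"dy":0,"dz":0,"wx":0,"wy":0,"wz":0}]' >/dev/null; sh e.sh
python3 -m inch '[{"dx":0.2,"dy":0,"dz":0.033,"wx":0,"wy":-1,"wz":0},{"dx":0,"dy":0,"dz":0,"wx":0,"wy":0,"wz":0}]' >/dev/null; sh e.sh
```

```text
lip [-15.   24.1  -3.2] seat [-0.6 24.1  1.4] side [-0.6 42.1  1.4] near0 [-45.   24.1 -10.3] tilt 0.061 yaw 0.0 F [ 0.9 -1.6  0.1] M [-0.44 -0.19 -0.13] t 15.28
lip [-15.   24.1  -3.2] seat [-0.6 24.1  1.2] side [-0.6 42.1  1.2] near0 [-45.2  24.1  -9.7] tilt 0.043 yaw 0.0 F [ 1.4 -3.6 -0.8] M [-0.46 -0.16 -0.14] t 15.53
lip [-15.1  24.2  -3.2] seat [-0.6 24.2  0.9] side [-0.6 42.2  0.9] near0 [-45.4  24.1  -9.2] tilt 0.025 yaw 0.0 F [ 0.4 -3.3 -0.3] M [-0.49 -0.03 -0.11] t 15.78
```

```bash

python3 -m inch '[{"dx":0.2,"dy":0,"dz":0.033,"wx":0,"wy":-1,"wz":0},{"dx":0,"dy":0,"dz":0,"wx":0,"wy":0,"wz":0}]' >/dev/null; sh e.sh
python3 -m inch '[{"dx":0.08,"dy":0,"dz":0.015,"wx":0,"wy":-0.4,"wz":0},{"dx":0,"dy":0,"dz":0.03,"wx":0,"wy":0,"wz":0},{"dx":0,"dy":0,"dz":0,"wx":0,"wy":0,"wz":0}]' >/dev/null; sh e.sh
python3 -m inch '[{"dx":0,"dy":0,"dz":0.04,"wx":0,"wy":0,"wz":0},{"dx":0,"dy":0,"dz":0,"wx":0,"wy":0,"wz":0}]' >/dev/null; sh e.sh
```

```text
lip [-15.1  24.2  -3.2] seat [-0.5 24.2  0.7] side [-0.5 42.2  0.7] near0 [-45.4  24.1  -8.7] tilt 0.008 yaw 0.0 F [ 1.3 -3.1  0.6] M [-0.5  -0.03 -0.08] t 16.02
lip [-15.1  24.1  -3.3] seat [-0.5 24.2  0.5] side [-0.6 42.2  0.5] near0 [-45.5  24.1  -8.5] tilt 0.002 yaw 0.001 F [-1.1 -2.5  5.5] M [-0.59  0.09 -0.11] t 16.4
lip [-15.1  24.1  -3.3] seat [-0.5 24.2  0.5] side [-0.5 42.2  0.5] near0 [-45.5  24.1  -8.6] tilt 0.002 yaw 0.001 F [-0.9 -3.6  7.2] M [-0.61  0.24 -0.07] t 16.65
```

```bash

python3 -m inch '[{"dx":0.16,"dy":0,"dz":0.025,"wx":0,"wy":-0.8,"wz":0},{"dx":0,"dy":0,"dz":0,"wx":0,"wy":0,"wz":0}]' >/dev/null; sh e.sh
python3 -m inch '[{"dx":0.16,"dy":0,"dz":0.025,"wx":0,"wy":-0.8,"wz":0},{"dx":0,"dy":0,"dz":0,"wx":0,"wy":0,"wz":0}]' >/dev/null; sh e.sh
```

```text
lip [-15.2  24.2  -3. ] seat [-0.6 24.2  0.6] side [-0.6 42.2  0.6] near0 [-45.7  24.2  -7.8] tilt -0.012 yaw 0.001 F [-1.9 -4.9 11. ] M [-0.59  0.4  -0.06] t 16.9
lip [-15.3  24.2  -2.6] seat [-0.6 24.2  0.8] side [-0.6 42.2  0.8] near0 [-45.8  24.1  -7. ] tilt -0.026 yaw 0.001 F [-2.3 -4.3 13.4] M [-0.65  0.42 -0.08] t 17.15
```

```bash

python3 -m inch '[{"dx":-0.32,"dy":0,"dz":-0.05,"wx":0,"wy":1.6,"wz":0},{"dx":0,"dy":0,"dz":-0.05,"wx":0,"wy":0,"wz":0},{"dx":0,"dy":0,"dz":0,"wx":0,"wy":0,"wz":0}]' >/dev/null; sh e.sh
python3 -m inch '[{"dx":0,"dy":0,"dz":-0.06,"wx":0,"wy":0,"wz":0},{"dx":0,"dy":0,"dz":0,"wx":0,"wy":0,"wz":0}]' >/dev/null; sh e.sh
python3 -m inch '[{"dx":0,"dy":0,"dz":-0.04,"wx":0,"wy":0,"wz":0},{"dx":0,"dy":0,"dz":0,"wx":0,"wy":0,"wz":0}]' >/dev/null; sh e.sh
```

```text
lip [-15.2  24.2  -3.3] seat [-0.6 24.2  0.5] side [-0.6 42.2  0.5] near0 [-45.5  24.1  -8.5] tilt 0.001 yaw 0.001 F [-1.5 -4.3  5.7] M [-0.62  0.19 -0.04] t 17.52
lip [-15.2  24.2  -3.2] seat [-0.6 24.2  0.6] side [-0.6 42.2  0.6] near0 [-45.6  24.1  -8.5] tilt 0.001 yaw 0.001 F [-0.2 -3.1 -0. ] M [-0.53  0.   -0.02] t 17.77
lip [-15.2  24.2  -3.1] seat [-0.6 24.2  0.7] side [-0.6 42.2  0.7] near0 [-45.6  24.2  -8.4] tilt 0.001 yaw 0.001 F [ 1.2 -2.5 -5. ] M [-0.44 -0.15 -0.1 ] t 18.02
```

```bash

python3 -m inch '[{"dx":0,"dy":0,"dz":-0.05,"wx":0,"wy":0,"wz":0},{"dx":0,"dy":0,"dz":0,"wx":0,"wy":0,"wz":0}]' >/dev/null; sh e.sh
python3 -m inch '[{"dx":-0.15,"dy":0,"dz":-0.025,"wx":0,"wy":0.8,"wz":0},{"dx":0,"dy":0,"dz":0,"wx":0,"wy":0,"wz":0}]' >/dev/null; sh e.sh
```

```text
lip [-15.2  24.2  -2.4] seat [-0.6 24.2  1.4] side [-0.7 42.2  1.4] near0 [-45.6  24.2  -7.7] tilt 0.001 yaw 0.001 F [ 0.6 -1.6 -8.1] M [-0.37 -0.23 -0.1 ] t 18.27
lip [-15.3  24.1  -2.4] seat [-0.7 24.2  1.6] side [-0.7 42.2  1.6] near0 [-45.6  24.1  -8.1] tilt 0.016 yaw 0.001 F [  1.5  -1.7 -11.3] M [-0.28 -0.27 -0.12] t 18.52
```

```bash

python3 -m inch '[{"dx":-0.19,"dy":0,"dz":-0.03,"wx":0,"wy":1,"wz":0},{"dx":0,"dy":0,"dz":0,"wx":0,"wy":0,"wz":0}]' >/dev/null; sh e.sh
python3 -m inch '[{"dx":0.34,"dy":0,"dz":0.06,"wx":0,"wy":-1.8,"wz":0},{"dx":0,"dy":0,"dz":0.09,"wx":0,"wy":0,"wz":0},{"dx":0,"dy":0,"dz":0.05,"wx":0,"wy":0,"wz":0},{"dx":0,"dy":0,"dz":0,"wx":0,"wy":0,"wz":0}]' >/dev/null; sh e.sh
```

```text
lip [-15.1  24.1  -2.6] seat [-0.7 24.1  1.7] side [-0.7 42.1  1.7] near0 [-45.3  24.1  -8.8] tilt 0.033 yaw 0.001 F [  3.4  -1.7 -17.5] M [-0.28 -0.38 -0.1 ] t 18.77
lip [-15.2  24.2  -2.5] seat [-0.6 24.2  1.3] side [-0.6 42.2  1.3] near0 [-45.5  24.2  -7.8] tilt 0.002 yaw 0.001 F [-0.7 -2.9 -1.7] M [-0.56  0.17 -0.12] t 19.27
```

The far end resists more than 15 N of upward pull, so the foot has clicked. I'll press it home gently, release and withdraw.

```bash

python3 -m inch '[{"dx":0,"dy":0,"dz":0.05,"wx":0,"wy":0,"wz":0},{"dx":0,"dy":0,"dz":0.04,"wx":0,"wy":0,"wz":0},{"dx":0,"dy":0,"dz":0,"wx":0,"wy":0,"wz":0}]' >/dev/null; sh e.sh
python3 -m inch '[{"dx":0,"dy":0,"dz":0,"wx":0,"wy":0,"wz":0},{"dx":0,"dy":0,"dz":0,"wx":0,"wy":0,"wz":0},{"dx":0,"dy":0,"dz":0,"wx":0,"wy":0,"wz":0},{"dx":0,"dy":0,"dz":0,"wx":0,"wy":0,"wz":0}]' 0.75
python3 -m inch '[{"dx":0,"dy":0,"dz":-1,"wx":0,"wy":0,"wz":0},{"dx":0,"dy":0,"dz":-3,"wx":0,"wy":0,"wz":0},{"dx":0,"dy":0,"dz":-5,"wx":0,"wy":0,"wz":0},{"dx":-3,"dy":3,"dz":-4,"wx":0,"wy":0,"wz":0},{"dx":-2,"dy":5,"dz":-2,"wx":0,"wy":0,"wz":0},{"dx":0,"dy":6,"dz":0,"wx":0,"wy":0,"wz":0},{"dx":0,"dy":6,"dz":0,"wx":0,"wy":0,"wz":0},{"dx":0,"dy":6,"dz":0,"wx":0,"wy":0,"wz":0},{"dx":0,"dy":6,"dz":0,"wx":0,"wy":0,"wz":0},{"dx":0,"dy":0,"dz":0,"wx":0,"wy":0,"wz":0}]'
python3 - <<'E'
from h import *
a=[cv2.cvtColor(eyes.snapshot(n),4) for n in("top","scene")]
cv2.imwrite("pics/v6.png",np.hstack([cv2.resize(a[0][165:235,170:240],(400,400),interpolation=2),cv2.resize(a[1][240:330,235:325],(400,400),interpolation=2)]))
E
```

```text
lip [-15.   24.2  -3.3] seat [-0.4 24.2  0.5] side [-0.4 42.2  0.5] near0 [-45.4  24.2  -8.6] tilt 0.002 yaw 0.001 F [-1.8 -3.5  4.8] M [-0.68  0.42 -0.09] t 19.65
t: 20.15
tcp_pos: [0.4744, 0.3015, 0.1407]
tool_rot: [1.0, -0.007, 0.001, -0.0]
force: [-0.0, -0.3, 0.5]
finger_gap: 0.748
gripper_force: 0.0
t: 21.4
tcp_pos: [0.4201, -0.022, 0.2915]
tool_rot: [1.0, -0.011, 0.002, 0.001]
force: [0.3, 1.2, 0.3]
finger_gap: 0.746
gripper_force: 0.0
```

View pics/v6.png

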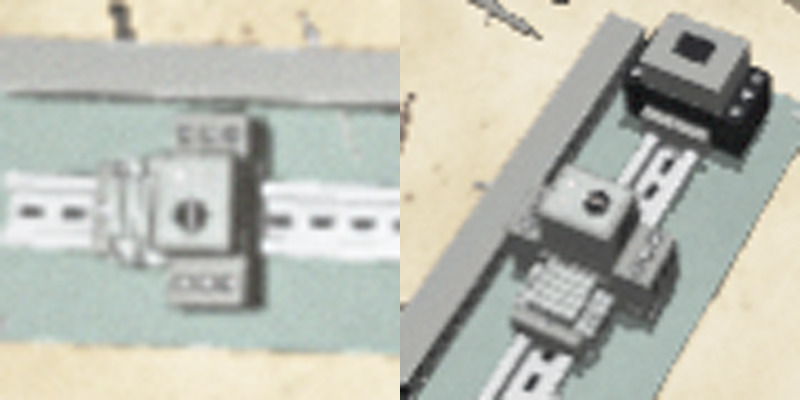

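The picture shows the relay square on the rail, butting against the terminal row (top crop about x = 150), with the gripper clear. I'm handing in.

```bash
python3 -c "
from station import workorder
print(workorder.sign_off())"
```

```text
the job is handed in; nothing more can be done
None
```

The timer relay is hooked on the rail, butted against the terminal row and released, and the job is handed in; the foot's click is inferred from the far end resisting a pull of about 15 N, as the foot itself was not visible.

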